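# Index the carriers of an engine parts tray

### The job

The U-shaped tray holds three block carriers and one empty place, which is at the front of the arm with the closed front. Move every carrier on by one place, one at a time, starting with the one next to the empty place, so that the open-fronted loading bay comes free: keep each carrier down on the tray's floor, slide it up to the stop screw at the end of its path, press it there for a moment with about 10 N (never more than 25 N on a stop, nor 40 N between a carrier and the tray), and leave it touching its stop. Do not disturb the valve, the bearing ring or the oil jar beside the tray.

Things in the scene. Friction and masses are not known exactly. Their poses are not given: they have to be found in the camera images.
- tray: fixed oiled steel tray, 185 x 190 mm: floor top 8 mm, walls 28 mm over the bench. Origin: underside, middle. +x away from the open front, +y to the closed arm. A 12 mm rib on y = 0, x -81 to -6 mm, splits the front half into two arms, each 74 mm wide (2 mm play per side); the rear corners are joined, no wall between. The places form a U: loading bay, near corner, far corner, closed arm
- closed_arm (a point): middle of the closed arm's place, on the floor, tray (-40, 43) mm; empty at the start. Arm: y 6 to 80 mm, front wall's inner face at x = -81. Axes of all four places are the tray's. First move: the carrier in the far corner goes along -x into it, at y = 43
- far_corner (a point): middle of the far corner's place, on the floor, tray (37, 43) mm; inner faces of its walls at x = 76 and y = 90. A carrier starts within 1.5 mm of (36.5, 42.5). Second move: the carrier in the near corner goes along +y into it, at x = 37
- near_corner (a point): middle of the near corner's place, on the floor, tray (37, -43) mm; inner faces of its walls at x = 84 and y = -80. A carrier starts within 1.5 mm of (36.5, -43). Third move: the carrier in the loading bay goes along +x into it, at y = -43
- loading_bay (a point): middle of the loading bay, on the floor, tray (-40, -43) mm: the arm y -80 to -6 mm without a front wall. A carrier starts within 1.5 mm of this point; empty at the end
- stop_first: rigid steel stop screw, 14 mm across, through the front wall of the closed arm, axis 20.5 mm over the bench. Origin: centre of its contact face, which looks to the tray's +x; axes as the tray's. Set anew each time: face at tray x = -78 to -72 mm, y = 43. A carrier is home with its centre 35 mm to +x of it
- stop_second: the same kind of screw in the side wall of the far corner, stop of the second move. Origin: centre of its contact face, which looks to the tray's -y; axes as the tray's. Face at tray y = 81 to 87 mm, x = 37. A carrier is home with its centre 35 mm to -y of it
- stop_third: the same kind of screw in the back wall of the near corner, stop of the third move. Origin: centre of its contact face, which looks to the tray's -x; axes as the tray's. Face at tray x = 75 to 81 mm, y = -43. A carrier is home with its centre 35 mm to -x of it
- carrier_tappet: loose oiled aluminium block 70 x 70 mm, 24 mm high, corners bevelled 6 mm, about 0.45 kg, with its grip fixed upright on the middle of its top: a wide round steel tappet, 32 mm across, 30 mm high. Origin: centre of the underside, 8 mm over the bench on the tray's floor; z up, x and y along its sides. Any carrier may start in any of the three filled places
- carrier_guide: loose oiled aluminium block 70 x 70 mm, 24 mm high, corners bevelled 6 mm, about 0.45 kg, with its grip fixed upright on the middle of its top: a slender round steel valve guide, 18 mm across, 46 mm high. Origin: centre of the underside, 8 mm over the bench on the tray's floor; z up, x and y along its sides. Any carrier may start in any of the three filled places
- carrier_pedestal: loose oiled aluminium block 70 x 70 mm, 24 mm high, corners bevelled 6 mm, about 0.45 kg, with its grip fixed upright on the middle of its top: a square dark steel pedestal, 26 x 26 mm, parallel to the block, 36 mm high. Origin: centre of the underside, 8 mm over the bench on the tray's floor; z up, x and y along its sides. Any carrier may start in any of the three filled places
- valve: bystander: a loose engine valve standing on its 36 mm head, 85 mm high; origin at the centre of its underside
- bearing_ring: bystander: a loose steel ring 56 mm across, 18 mm high; origin at the centre of its underside
- oil_jar: bystander: a loose glass jar 56 mm across, 75 mm high; origin at the centre of its underside
There are look-alikes about, which are no part of the job. What is shaped like the carrier_tappet but blue or turquoise is not meant.

How it is judged:
By the outcome, as a careful person would: the job done as asked, in the order asked, and still so for the second after the job is handed in, with the robot touching nothing.
It also fails if it takes over 67 s, if anything falls off the work surface, if the arm or the gripper's body presses on something with over 40 N, if the wrist force passes 120 N, or if a joint passes its speed limit or range.

### The arm

A 7-joint arm with a two-finger parallel gripper is mounted at the origin on the work surface. World frame = base frame: x ahead of the robot, y to its left, z up, the work surface at z = 0. Lengths are in m, angles in rad, forces in N, time in s.
With the tool pointing down it reaches from about 0.425 to 0.925 m from the base axis. Payload 6.8 kg.
Tool frame: the origin (TCP) lies at the very end of the fingers, on their centre line; the grasp point (between the pads) lies 19 mm behind it; z points along the fingers, y is the direction in which the jaws open and shut (so a half turn about z gives the same grasp; the last joint's range is limited). The gripper opens to 85 mm and grips with 20 to 120 N. Pads are 22 mm wide; open, the fingers measure 114 mm over their backs; the gripper's body (76 mm by 85 mm) begins 54 mm behind the grasp point. The pads swing forward as they close: fully open they stand 13 mm farther back than shut.
Start: joints at [-1.296, 0.477, 0.022, 1.555, -0.011, 1.109, -0.083], TCP at [0.252, 0.626, 0.231] pointing down, gripper open.
Joint ranges: [-2.96, 2.96], [-0.34, 2.1], [-1.41, 1.46], [0.24, 2.44], [-1.37, 4.51], [0.17, 1.92], [-2.96, 2.96]. Speed limits (rad/s): [2.39, 2.39, 3.14, 3.14, 3.14, 3.14, 3.14].

### API

Orientations are given as a rotation vector (axis times angle).
In Python, from bench import monitor, viewer, job gives the robot as it stands. The module is installed in compiled form; this text tells all that it offers.
- The arm moves only by the tool drive_tool, never from a script. Its argument "commands" is a list of rows, each an object with "linear": the shift along the tool's x, y, z in m, a list of three; "dr": the turn, a rotation vector about the tool's x, y, z in degrees, a list of three; "jaw": the closure, from 0 (fully open) to 1 (shut). A call has 1 to 8 rows; each row shifts and turns the pose as measured when the row begins, along the tool's axes as they then stand; what a row does not reach is not made up. A row lasts 1/8 s, in which the tool goes at most 62.5 mm and 10.7 degrees, less where a joint would pass 70% of its speed; a pose out of reach is approached as far as the arm can. A call is refused whole if a number of a shift passes 0.0625 or a number of a turn 10.7, either way. A call with a gripper value outside its range is refused whole. The fingers move at their own pace and stop on an object; "force" is the grip in N (left out, the last holds). Time passes only in rows, so rows that do not move let the fingers close. It gives the time, the measured TCP pose, the force and the opening at its end, in the units of the state.
- monitor.get_obs(): the state, without advancing time (a new reading comes with each control period).
- viewer.grab_frame(name): name is "scene" or "top" or "wrist"; returns the picture (400x640x3 uint8, red, green, blue); there is no depth.
- viewer.calibration(name): a dict with "K" (3x3 intrinsics, pixels), "k1" (the pictures are not rectified: a ray, as slopes to the right and down, at radius r is drawn at 1 + k1 r^2 times it, then the intrinsics apply), "R" (3x3) and "t" (3): a world point X has camera coordinates R X + t. Camera axes: x right, y down, z forward; pixel columns grow to the right and rows downward; lengths in m; the calibration is good to about 2 mm. A picture is of the moment at which its call begins: read the wrist's pose just before it. calibration takes no time and is no camera call; for the wrist camera it gives the pose at the moment of the call.
- job.hand_in(): hands the job in, once; it reports no verdict.
The state is a dict: "clock": time; "joints": joint angles; "qvel": joint speeds; "tau": joint torques, N m; "tcp_pos": TCP position; "orientation": TCP orientation; "contact_force": force on the tool from outside, world axes, zero at the start; "moment": the same for the moment, N m; "grip_width": finger opening in m.
Only numpy, scipy, OpenCV 4.12 (cv2) and the standard library are available. Lean on these libraries where they do the work, as an engineer would, in place of code of your own. Each camera call takes 0.05 s, during which the arm holds its last target.

## Working session

There is one attempt and no reset: what is moved stays moved. The work goes in short steps, Python scripts to look and compute and a tool call to move; the robot and the scene stay as the last step left them, time stands still between calls to the robot, and variables do not carry over. Pictures are saved under pics/ and viewed, and the job is handed in when it is done.

Besides the shell and the picture viewer there is one more tool, called after "Emit:" as name([rows], argument=value, ...), one row to a line, values as JSON. drive_tool: Moves the arm, as the interface text tells. Its arguments: {"type":"object","properties":{"commands":{"type":"array"},"force":{"type":"number"}},"required":["commands"]}

```bash
mkdir -p pics; cat > h.py <<'E'
import numpy as np, cv2
from bench import monitor, viewer, job
def snap(n,f):
    c=viewer.calibration(n); im=viewer.grab_frame(n); cv2.imwrite('pics/'+f,im[:,:,::-1]); 
    np.savez('pics/'+f+'.npz',im=im,**{k:np.array(v) for k,v in c.items()})
def load(f): return np.load('pics/'+f+'.npz')
def ray(c,u,v):
    K=c['K'];d=np.array([(u-K[0,2])/K[0,0],(v-K[1,2])/K[1,1]]);s=d.copy()
    for _ in range(30): s=d/(1+float(c['k1'])*(s@s))
    r=c['R'].T@np.array([s[0],s[1],1.]);o=-c['R'].T@c['t'];return o,r
def onz(c,u,v,z):
    o,r=ray(c,u,v);return o+r*(z-o[2])/r[2]
def proj(c,X):
    p=c['R']@np.array(X)+c['t'];s=p[:2]/p[2];s=s*(1+float(c['k1'])*(s@s));return s[0]*c['K'][0,0]+c['K'][0,2],s[1]*c['K'][1,1]+c['K'][1,2]
E
python3 - <<'E'
from h import *
print(monitor.get_obs())
snap('top','top0.png');snap('scene','scene0.png')
for n in('top','scene'):print(viewer.calibration(n))
E
```

```text
{'clock': 0.0, 'joints': array([-1.29609385,  0.47779898,  0.02234954,  1.5564134 , -0.01150727,
        1.10928367, -0.08311964]), 'qvel': array([ 1.50593916e-03,  1.83757933e-03,  7.52276776e-04,  1.23601594e-03,
        5.29200534e-05,  3.40739492e-04, -2.69380491e-05]), 'tau': array([-7.45394736e-04, -5.96448255e+01,  1.60784908e+00, -2.81207192e+01,
        1.24267468e-02,  9.22514097e-03,  3.93942253e-05]), 'tcp_pos': array([0.25193063, 0.6256123 , 0.23034271]), 'orientation': array([-5.97614700e-01, -3.08401292e+00,  2.76865175e-03]), 'contact_force': array([-0.36861585,  0.19363791, -0.19494358]), 'moment': array([-0.01667222,  0.02726925,  0.0258689 ]), 'grip_width': 0.08522138815230922}
{'K': array([[369.89972747,   0.        , 320.62093304],
       [  0.        , 369.89972747, 201.52498862],
       [  0.        ,   0.        ,   1.        ]]), 'k1': -0.030978882302884227, 'R': array([[ 0.027844  , -0.9995616 , -0.01006576],
       [-0.9801627 , -0.02532413, -0.19657002],
       [ 0.19622894,  0.01533938, -0.98043812]]), 't': array([0.0179822 , 0.53877567, 1.10008949])}
{'K': array([[511.82520577,   0.        , 319.49361082],
       [  0.        , 511.82520577, 197.338514  ],
       [  0.        ,   0.        ,   1.        ]]), 'k1': 0.01353725448758429, 'R': array([[-0.85982399,  0.51056319, -0.00528556],
       [ 0.34265801,  0.56932361, -0.74729922],
       [-0.37853428, -0.64435693, -0.66446666]]), 't': array([ 0.43713296, -0.17395881,  1.41734753])}
```

View pics/top0.png

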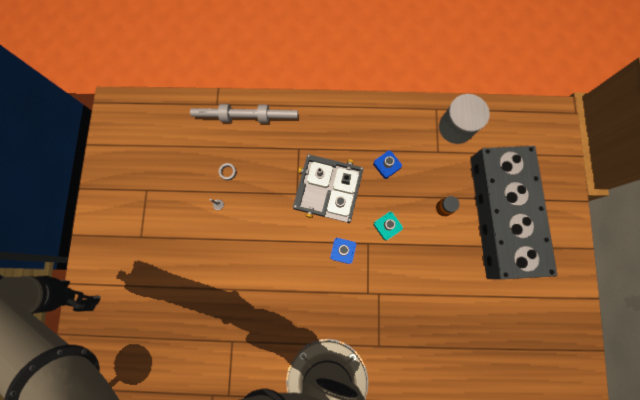

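View pics/scene0.png

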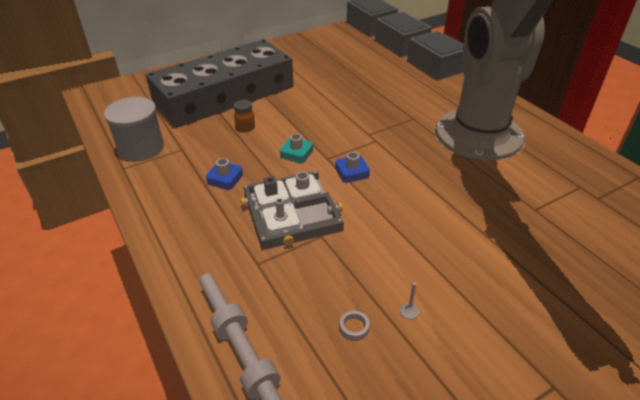

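```bash
python3 - <<'E'
from h import *
for f,(u,v,w,hh) in {'top0.png':(280,145,100,80),'scene0.png':(225,160,135,100)}.items():
    im=cv2.imread('pics/'+f)[v:v+hh,u:u+w]; s=700//w
    s=min(s,590//hh)
    cv2.imwrite('pics/z_'+f,cv2.resize(im,None,fx=s,fy=s,interpolation=cv2.INTER_CUBIC));print(s)
E
```

```text
7
5
```

View pics/z_top0.png

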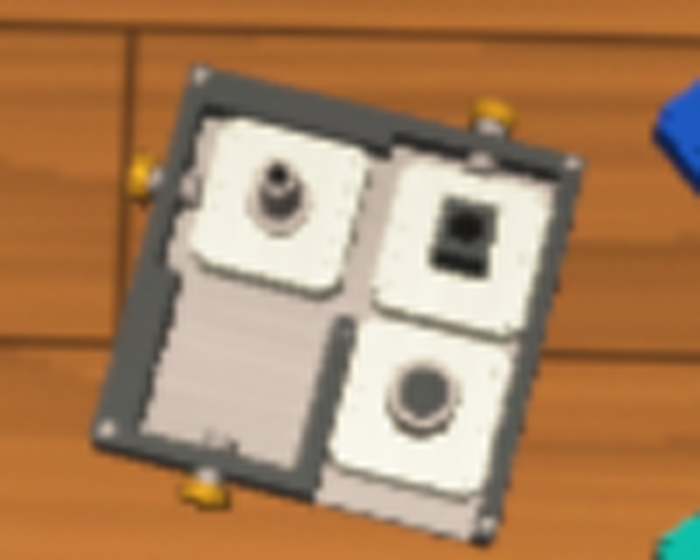

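View pics/z_scene0.png

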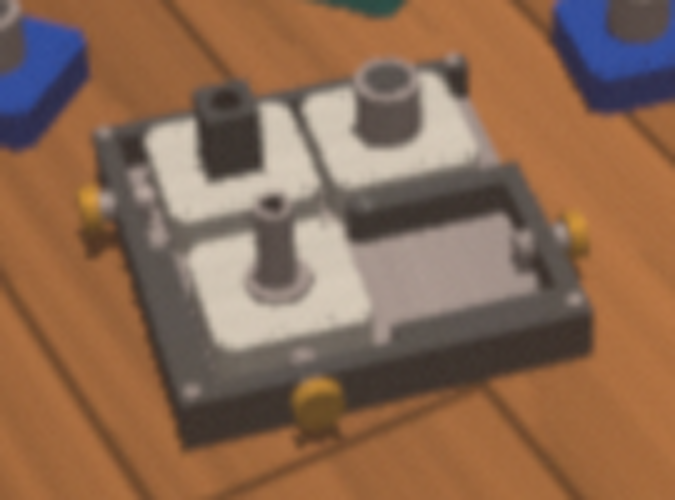

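```bash
python3 - <<'E'
from h import *
c=load('top0.png')
def Z(u,v,z): return onz(c,280+(u-3)/7.,145+(v-3)/7.,z)
P=[Z(190,65,.028),Z(585,157,.028),Z(490,545,.028),Z(92,450,.028)]
for p in P: print(p)
m=np.mean(P,0);print('mid',m,[np.linalg.norm(P[i]-P[(i+1)%4]) for i in range(4)])
x=P[0]+P[1]-P[2]-P[3];y=P[0]+P[3]-P[1]-P[2]
print(np.degrees(np.arctan2(x[1],x[0])),np.degrees(np.arctan2(y[1],y[0]))-90)
for n,(u,v,z) in dict(guide=(278,172,.078),ped=(468,225,.068),tap=(424,385,.062)).items(): print(n,Z(u,v,z))
E
```

```text
[0.70129835 0.08283718 0.028     ]
[ 0.66112605 -0.10206865  0.028     ]
[ 0.47839965 -0.06025758  0.028     ]
[0.51715471 0.12088959 0.028     ]
mid [0.58949469 0.01035013 0.028     ] [np.float64(0.18921939711114621), np.float64(0.1874489264274345), np.float64(0.18524646443412152), np.float64(0.188034210727212)]
-12.2810463186652 -12.167682398444484
guide [0.63567058 0.03906214 0.078     ]
ped [ 0.61620066 -0.04607624  0.068     ]
tap [ 0.54414206 -0.02797142  0.062     ]
```

Emit:
drive_tool([
  {"linear": [-0.046,-0.037,0],"dr": [0,0,0],"jaw": 0},
  {"linear": [-0.046,-0.037,0],"dr": [0,0,0],"jaw": 0},
  {"linear": [-0.046,-0.037,0],"dr": [0,0,0],"jaw": 0},
  {"linear": [-0.046,-0.037,0],"dr": [0,0,0],"jaw": 0},
  {"linear": [-0.046,-0.037,0],"dr": [0,0,0],"jaw": 0},
  {"linear": [-0.046,-0.037,0],"dr": [0,0,0],"jaw": 0},
  {"linear": [-0.046,-0.037,0],"dr": [0,0,0],"jaw": 0},
], force=50)

```text
clock: 0.98
tcp_pos: [0.4559, 0.2586, 0.2274]
orientation: [-0.581, -3.084, 0.006]
contact_force: [1.4, 0.2, 0.1]
grip_width: 0.0858
```

Emit:
drive_tool([
  {"linear": [-0.046,-0.037,0],"dr": [0,0,0],"jaw": 0},
  {"linear": [-0.046,-0.037,0],"dr": [0,0,-5],"jaw": 0},
  {"linear": [-0.046,-0.037,0],"dr": [0,0,-5],"jaw": 0},
  {"linear": [-0.046,-0.037,0],"dr": [0,0,0],"jaw": 0},
  {"linear": [-0.04,-0.03,0],"dr": [0,0,0],"jaw": 0},
  {"linear": [0,0,0],"dr": [0,0,0],"jaw": 0.2},
])

```text
clock: 1.72
tcp_pos: [0.6243, 0.011, 0.2262]
orientation: [-0.312, -3.121, 0.009]
contact_force: [-0.7, 0.1, 0.2]
grip_width: 0.0694
```

```bash
cat >> h.py <<'E'
from scipy.spatial.transform import Rotation as Ro
def state():
    o=monitor.get_obs();R=Ro.from_rotvec(o['orientation']).as_matrix()
    print('t',round(o['clock'],2),'p',o['tcp_pos'].round(4),'F',o['contact_force'].round(1),'w',round(o['grip_width'],4));print('R',R.round(4).tolist());return o,R
E
python3 - <<'E'
from h import *
state();snap('wrist','w1.png')
E
```

```text
t 1.73 p [0.6243 0.011  0.2262] F [-0.7  0.1  0.2] w 0.0694
R [[-0.9802, 0.1978, -0.0052], [0.1979, 0.9802, -0.0055], [0.004, -0.0064, -1.0]]
```

View pics/w1.png

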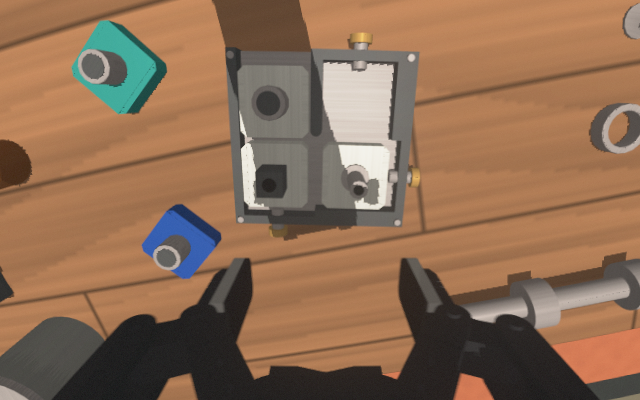

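```bash
python3 - <<'E'
from h import *
im=cv2.imread('pics/w1.png')[25:245,215:435]
im=cv2.resize(im,(590,590),interpolation=cv2.INTER_CUBIC);im=np.clip(im.astype(float)**.7*255**.3,0,255).astype(np.uint8)
cv2.imwrite('pics/z_w1.png',im)
E
```

```text
(no output)
```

View pics/z_w1.png

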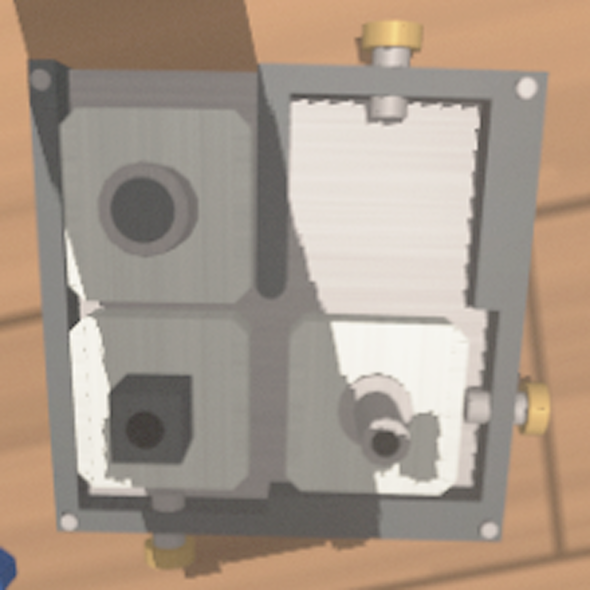

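```bash
python3 - <<'E'
from h import *
c=load('w1.png');s=590/220
def Z(u,v,z): return onz(c,215+(u+.5)/s-.5,25+(v+.5)/s-.5,z)
FO,FC,BC,BO=[Z(30,62,.028),Z(547,72,.028),Z(500,541,.028),Z(57,529,.028)]
P=[FO,FC,BC,BO]
print('cam',-c['R'].T@c['t'])
def fr(P):
  FO,FC,BC,BO=P
  m=np.mean(P,0);x=BC+BO-FO-FC;y=FC+BC-FO-BO
  a=np.degrees(np.arctan2(x[1],x[0]));b=np.degrees(np.arctan2(y[1],y[0]))-90
  print(m,a,b,np.linalg.norm(x)/2,np.linalg.norm(y)/2);return m,np.radians((a+b)/2)
m,a=fr(P)
fr([Z(40,79,.028),Z(527,87,.028),Z(489,530,.028),Z(69,521,.028)])
R=np.array([[np.cos(a),np.sin(a)],[-np.sin(a),np.cos(a)]])
for n,(u,v,z) in dict(guide=(386,442,.078),ped=(146,427,.068),tap=(143,208,.062),s1=(388,117,.0205),s2=(470,407,.0275),s3=(168,490,.0275)).items():
  p=Z(u,v,z); print(n,p.round(4),(R@(p-m)[:2]).round(4))
E
```

```text
cam [0.54381894 0.02857108 0.36868202]
[0.59064861 0.01123338 0.028     ] -12.896799705124963 -12.733819694619712 0.1834968357065278 0.18851720155041535
[0.59103872 0.01030929 0.028     ] -12.299180097567211 -12.486439354519206 0.1735890173165038 0.1781512467203957
guide [0.633  0.0404 0.078 ] [0.0348 0.0378]
ped [ 0.6135 -0.0431  0.068 ] [ 0.0344 -0.0479]
tap [ 0.5396 -0.0262  0.062 ] [-0.0415 -0.0478]
s1 [0.5254 0.0649 0.0205] [-0.0756  0.0378]
s2 [0.6406 0.0783 0.0275] [0.0338 0.0765]
s3 [ 0.6513 -0.0505  0.0275] [ 0.0728 -0.0468]
```

Emit:
drive_tool([
  {"linear": [-0.004,0.03,0.03],"dr": [0,0,1.2],"jaw": 0.2},
  {"linear": [0,0,0.05],"dr": [0,0,0],"jaw": 0.2},
  {"linear": [0,0,0.04],"dr": [0,0,0],"jaw": 0.2},
  {"linear": [0,0,0],"dr": [0,0,0],"jaw": 0.2},
])

```text
clock: 2.28
tcp_pos: [0.6298, 0.0497, 0.1031]
orientation: [-0.33, -3.117, 0.001]
contact_force: [-0.2, 0.9, -0.1]
grip_width: 0.0685
```

```bash
python3 - <<'E'
from h import *
state();snap('wrist','w2.png')
E
```

```text
t 2.27 p [0.6298 0.0497 0.1031] F [-0.2  0.9 -0.1] w 0.0685
R [[-0.9778, 0.2095, -0.0076], [0.2095, 0.9778, 0.0002], [0.0075, -0.0014, -1.0]]
```

View pics/w2.png

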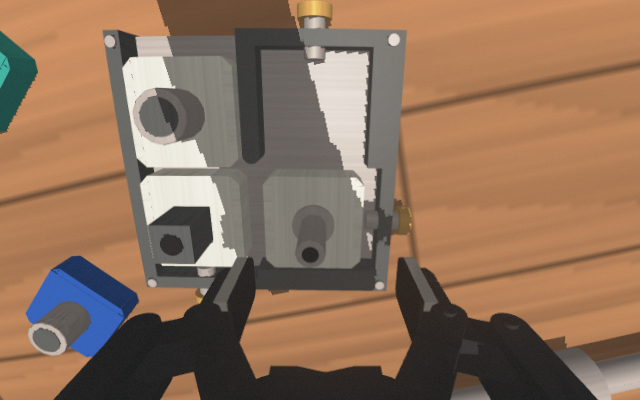

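```bash
cat >> h.py <<'E'
A=np.radians(-12.6)
RT=np.array([[np.cos(A),np.sin(A)],[-np.sin(A),np.cos(A)]])
E
python3 - <<'E'
from h import *
c=load('w2.png')
o,R=state()
for n,(u,v,z) in dict(guide=(311,253.5,.078),ped=(171,244,.068),tap=(159,115,.062),s1=(316,57,.0205)).items():
  p=onz(c,u,v,z);d=R.T@(p-o['tcp_pos']);print(n,p.round(4),'tool',d.round(4))
# yaw of tray: long edges at z=.028 (outer right edge, left edge), rib
for e in [((405,31),(388,289)),((104,31),(146,290)),((105,30),(406,31)),((146,290),(388,290))]:
  p,q=[onz(c,*x,.028) for x in e];d=q-p;print(np.degrees(np.arctan2(d[1],d[0])),np.linalg.norm(d))
P=[onz(c,*x,.028) for x in((405,31),(388,289),(104,31),(146,290))];m=np.mean(P,0);m[:2]-=RT.T@[.0015,.005];print('origin',m)
for n,(u,v,z) in dict(guide=(311,253.5,.078),ped=(171,244,.068),tap=(159,115,.062),s1=(316,57,.0205)).items():
  print(n,(RT@(onz(c,u,v,z)-m)[:2]).round(4))
E
```

```text
t 2.33 p [0.6314 0.0496 0.1052] F [-0.5  0.  -0.4] w 0.0684
R [[-0.9778, 0.2097, -0.0041], [0.2097, 0.9778, 0.0007], [0.0041, -0.0001, -1.0]]
guide [0.6333 0.0407 0.078 ] tool [-0.0038 -0.0083  0.0272]
ped [ 0.6143 -0.0438  0.068 ] tool [-0.003  -0.0949  0.0372]
tap [ 0.5397 -0.0261  0.062 ] tool [ 0.0736 -0.0933  0.0435]
s1 [0.5251 0.0661 0.0205] tool [ 0.1071 -0.0061  0.0852]
-12.026101050619358 0.18256703701867122
-13.491813044928618 0.18715053929991363
77.04496519273886 0.18762815084637655
78.30428109341727 0.19259477436468686
origin [0.58933261 0.00638848 0.028     ]
guide [0.0354 0.0431]
ped [ 0.0353 -0.0436]
tap [-0.0413 -0.0425]
s1 [-0.0758  0.0443]
```

Emit:
drive_tool([
  {"linear": [-0.003,-0.007,0],"dr": [0,0,0.4],"jaw": 0.2},
  {"linear": [0,0,0.025],"dr": [0,0,0],"jaw": 0.2},
  {"linear": [0,0,0.02],"dr": [0,0,0],"jaw": 0.2},
  {"linear": [0,0,0.006],"dr": [0,0,0],"jaw": 0.2},
  {"linear": [0,0,0],"dr": [0,0,0],"jaw": 0.2},
])

```text
clock: 2.95
tcp_pos: [0.6384, 0.0415, 0.0612]
orientation: [0.343, 3.114, 0.006]
contact_force: [-0.3, -0.6, 0.8]
grip_width: 0.0686
```

```bash
python3 - <<'E'
from h import *
o,R=state();print(R.T@([.6333,.0407,.046]-o['tcp_pos']),np.degrees(np.arctan2(-R[1,0],-R[0,0])))
E
```

```text
t 2.95 p [0.6384 0.0415 0.0612] F [-0.3 -0.6  0.8] w 0.0686
R [[-0.9759, 0.2179, 0.0088], [0.218, 0.976, 0.0026], [-0.008, 0.0045, -1.0]]
[ 0.00493192 -0.00192862  0.01512364] -12.58925370293311
```

Emit:
drive_tool([
  {"linear": [0.005,-0.002,0.008],"dr": [0.2,0.4,0],"jaw": 0.2},
  {"linear": [0,0,0.005],"dr": [0,0,0],"jaw": 0.2},
  {"linear": [0,0,0],"dr": [0,0,0],"jaw": 0.2},
])

```text
clock: 3.32
tcp_pos: [0.6336, 0.0406, 0.0486]
orientation: [0.344, 3.12, 0.002]
contact_force: [0.1, -0.8, 0.7]
grip_width: 0.0683
```

```bash
cat >> h.py <<'E'
def rel(p):
    o,R=state();print('rel',(R.T@(np.array(p)-o['tcp_pos'])).round(4),'yaw',np.degrees(np.arctan2(-R[1,0],-R[0,0])).round(2))
    f=RT@o['contact_force'][:2];print('F tray',f.round(1));return o,R
E
python3 - <<'E'
from h import *
rel([.6333,.0407,.044]);snap('wrist','w3.png')
E
```

```text
t 3.33 p [0.6336 0.0406 0.0486] F [ 0.1 -0.8  0.7] w 0.0683
R [[-0.9759, 0.2181, 0.0025], [0.2181, 0.9759, 0.0009], [-0.0022, 0.0015, -1.0]]
rel [ 0.0003 -0.      0.0046] yaw -12.6
F tray [ 0.2 -0.7]
```

View pics/w3.png

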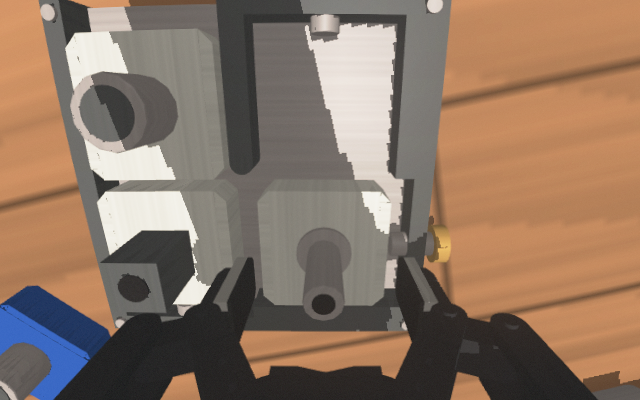

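Emit:
drive_tool([
  {"linear": [0,0,0.003],"dr": [0,0,0],"jaw": 0.5},
  {"linear": [0,0,0],"dr": [0,0,0],"jaw": 0.8},
  {"linear": [0,0,0],"dr": [0,0,0],"jaw": 1},
  {"linear": [0,0,0],"dr": [0,0,0],"jaw": 1},
], force=50)

```text
clock: 3.88
tcp_pos: [0.6342, 0.0407, 0.0461]
orientation: [0.344, 3.119, 0.002]
contact_force: [0.3, -0.4, -1.1]
grip_width: 0.0165
```

```bash
python3 - <<'E'
from h import *
rel([.6333,.0407,.044]);snap('wrist','w4.png')
im=cv2.imread('pics/w4.png');cv2.imwrite('pics/z_w4.png',cv2.resize(im[100:330,100:460],None,fx=2.2,fy=2.2,interpolation=cv2.INTER_CUBIC))
E
```

```text
t 3.88 p [0.6342 0.0407 0.0461] F [ 0.3 -0.4 -1.1] w 0.0165
R [[-0.976, 0.2179, 0.0036], [0.218, 0.976, 0.001], [-0.0033, 0.0018, -1.0]]
rel [ 0.0009 -0.0002  0.0021] yaw -12.59
F tray [ 0.4 -0.3]
```

View pics/z_w4.png

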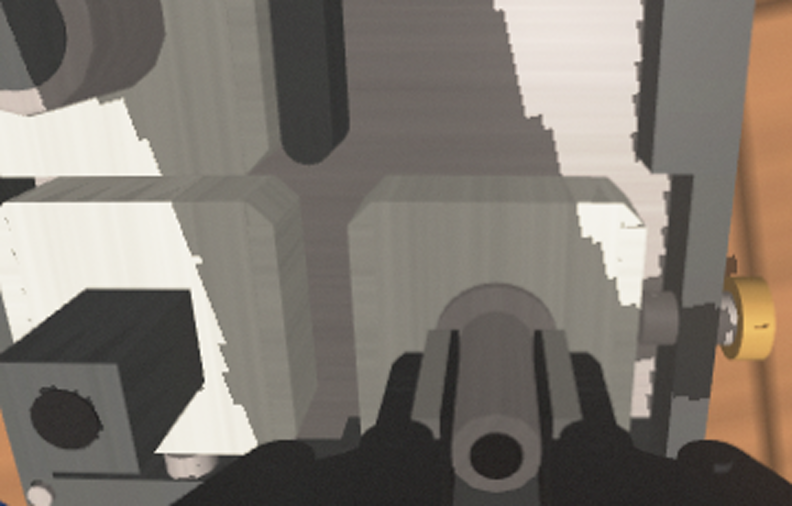

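```bash
python3 - <<'E'
from h import *
c=load('w4.png')
def Z(u,v,z):
  return onz(c,100+(u+.5)/2.2-.5,100+(v+.5)/2.2-.5,z)
m=np.array([.5893,.0064])
for n,a in dict(blkL=(347,225,.032),blkL2=(354,400,.032),blkR=(646,228,.032),blkR2=(630,420,.032),ribR=(346,20,.028),ribR2=(350,130,.028),wallT=(663,10,.028),wallT2=(650,165,.028),wallF=(648,20,.008),wallF2=(637,155,.008)).items():
  print(n,(RT@(Z(*a)[:2]-m)*1000).round(1))
print('tcp',RT@(monitor.get_obs()['tcp_pos'][:2]-m)*1000)
E
```

```text
blkL [6.5 8.8]
blkL2 [53.6  7.3]
blkR [ 7.3 78.4]
blkR2 [59.7 78. ]
ribR [-39.4  10.8]
ribR2 [-15.1  10.1]
wallT [-41.5  79.8]
wallT2 [-6.8 79.2]
wallF [-38.4  80.8]
wallF2 [-4.5 80.1]
tcp [36.31914742 43.20498139]
```

Emit:
drive_tool([
  {"linear": [0.006,0,0],"dr": [0,0,0],"jaw": 1},
  {"linear": [0.006,0,0],"dr": [0,0,0],"jaw": 1},
])

```text
clock: 4.18
tcp_pos: [0.6224, 0.0432, 0.0461]
orientation: [0.344, 3.118, 0.002]
contact_force: [0.4, 0.1, -0.4]
grip_width: 0.0166
```

```bash
cat >> h.py <<'E'
def tr(m=(.5893,.0064)):
    o=monitor.get_obs();R=Ro.from_rotvec(o['orientation']).as_matrix()
    f=o['contact_force'];print('t',round(o['clock'],2),'tray mm',(RT@(o['tcp_pos'][:2]-m)*1000).round(2),'z',(o['tcp_pos'][2]*1000).round(2),'F tray',(RT@f[:2]).round(1),f[2].round(1),'yaw',np.degrees(np.arctan2(-R[1,0],-R[0,0])).round(2),'tiltfix dr',np.degrees(R[2,1]).round(2),np.degrees(-R[2,0]).round(2),'w',round(o['grip_width'],4))
E
python3 -c "
from h import *
tr()"
```

```text
t 4.17 tray mm [24.29 43.11] z 46.09 F tray [0.4 0.1] -0.4 yaw -12.6 tiltfix dr 0.1 0.25 w 0.0166
```

Emit:
drive_tool([
  {"linear": [0.008,0,0],"dr": [0,0,0],"jaw": 1},
  {"linear": [0.008,0,0],"dr": [0,0,0],"jaw": 1},
  {"linear": [0.008,0,0],"dr": [0,0,0],"jaw": 1},
])

```text
clock: 4.55
tcp_pos: [0.5971, 0.0489, 0.0461]
orientation: [0.344, 3.118, 0.002]
contact_force: [0.5, 0.1, 0.1]
grip_width: 0.017
```

```bash
python3 -c "
from h import *
tr()"
```

```text
t 4.55 tray mm [-1.66 43.14] z 46.08 F tray [0.4 0.2] 0.1 yaw -12.59 tiltfix dr 0.1 0.24 w 0.017
```

Emit:
drive_tool([
  {"linear": [0.008,0,0],"dr": [0,0,0],"jaw": 1},
  {"linear": [0.008,0,0],"dr": [0,0,0],"jaw": 1},
  {"linear": [0.008,0,0],"dr": [0,0,0],"jaw": 1},
  {"linear": [0.005,0,0],"dr": [0,0,0],"jaw": 1},
  {"linear": [0.002,0,0],"dr": [0,0,0],"jaw": 1},
])

```text
clock: 5.18
tcp_pos: [0.5641, 0.0564, 0.046]
orientation: [0.343, 3.119, 0.002]
contact_force: [1.2, 0.7, -1.8]
grip_width: 0.0169
```

```bash
python3 -c "
from h import *
tr()"
```

```text
t 5.17 tray mm [-35.5   43.25] z 46.05 F tray [1.1 0.9] -1.8 yaw -12.57 tiltfix dr 0.11 0.23 w 0.0169
```

Emit:
drive_tool([
  {"linear": [0.001,0,0],"dr": [0,0,0],"jaw": 1},
  {"linear": [0.001,0,0],"dr": [0,0,0],"jaw": 1},
])

```text
clock: 5.42
tcp_pos: [0.5623, 0.0567, 0.046]
orientation: [0.344, 3.118, 0.002]
contact_force: [0.1, 0.8, 0.2]
grip_width: 0.0166
```

```bash
python3 -c "
from h import *
tr()"
```

```text
t 5.42 tray mm [-37.38  43.24] z 46.03 F tray [-0.1  0.9] 0.2 yaw -12.57 tiltfix dr 0.11 0.25 w 0.0166
```

Emit:
drive_tool([
  {"linear": [0.001,0,0],"dr": [0,0,0],"jaw": 1},
  {"linear": [0.001,0,0],"dr": [0,0,0],"jaw": 1},
])

```text
clock: 5.68
tcp_pos: [0.5606, 0.0571, 0.0461]
orientation: [0.344, 3.118, 0.002]
contact_force: [0.4, -0.3, 0.0]
grip_width: 0.0166
```

```bash
python3 -c "
from h import *
tr()"
```

```text
t 5.67 tray mm [-39.08  43.22] z 46.06 F tray [ 0.4 -0.2] 0.0 yaw -12.58 tiltfix dr 0.12 0.27 w 0.0166
```

Emit:
drive_tool([
  {"linear": [0.001,0,0],"dr": [0,0,0],"jaw": 1},
])

```text
clock: 5.8
tcp_pos: [0.5603, 0.0572, 0.0462]
orientation: [0.344, 3.116, 0.002]
contact_force: [3.8, -1.4, -2.3]
grip_width: 0.0166
```

```bash
python3 -c "
from h import *
tr()"
```

```text
t 5.8 tray mm [-39.35  43.21] z 46.23 F tray [ 4.  -0.6] -2.3 yaw -12.6 tiltfix dr 0.13 0.36 w 0.0166
```

Emit:
drive_tool([
  {"linear": [0.001,0,0],"dr": [0,0,0],"jaw": 1},
])

```text
clock: 5.92
tcp_pos: [0.5602, 0.0572, 0.0464]
orientation: [0.344, 3.114, 0.003]
contact_force: [3.9, -0.8, -3.6]
grip_width: 0.0167
```

```bash
python3 -c "
from h import *
tr()"
```

```text
t 5.92 tray mm [-39.49  43.22] z 46.39 F tray [4. 0.] -3.6 yaw -12.61 tiltfix dr 0.14 0.46 w 0.0167
```

Emit:
drive_tool([
  {"linear": [0.0015,0,0.0006],"dr": [0,0.4,0],"jaw": 1},
])

```text
clock: 6.05
tcp_pos: [0.5602, 0.0572, 0.0463]
orientation: [0.345, 3.118, 0.004]
contact_force: [5.0, -1.8, -2.0]
grip_width: 0.0166
```

```bash
python3 -c "
from h import *
tr()"
```

```text
t 6.05 tray mm [-39.45  43.2 ] z 46.27 F tray [ 5.3 -0.6] -2.0 yaw -12.63 tiltfix dr 0.17 0.23 w 0.0166
```

Emit:
drive_tool([
  {"linear": [0.003,0,0.0008],"dr": [0,0.2,0],"jaw": 1},
])

```text
clock: 6.18
tcp_pos: [0.56, 0.0572, 0.0464]
orientation: [0.346, 3.116, 0.005]
contact_force: [7.3, -3.3, 0.7]
grip_width: 0.0167
```

```bash
python3 -c "
from h import *
tr()"
```

```text
t 6.17 tray mm [-39.63  43.19] z 46.36 F tray [ 7.9 -1.6] 0.7 yaw -12.66 tiltfix dr 0.22 0.33 w 0.0167
```

Emit:
drive_tool([
  {"linear": [0.004,0,0.001],"dr": [0.1,0.4,0],"jaw": 1},
  {"linear": [0.004,0,0.001],"dr": [0.1,0.4,0],"jaw": 1},
])

```text
clock: 6.42
tcp_pos: [0.5597, 0.0572, 0.0467]
orientation: [0.348, 3.115, 0.003]
contact_force: [9.9, -3.4, -2.7]
grip_width: 0.0168
```

```bash
python3 -c "
from h import *
tr()"
```

```text
t 6.42 tray mm [-39.98  43.17] z 46.69 F tray [10.4 -1.1] -2.7 yaw -12.76 tiltfix dr 0.16 0.37 w 0.0168
```

Emit:
drive_tool([
  {"linear": [0.001,0,0.002],"dr": [0,0.4,-0.1],"jaw": 1},
], force=80)

```text
clock: 6.55
tcp_pos: [0.5606, 0.0572, 0.046]
orientation: [0.347, 3.12, 0.005]
contact_force: [-4.6, 0.2, 20.7]
grip_width: 0.0163
```

```bash
python3 - <<'E'
from h import *
tr();snap('wrist','w5.png');snap('scene','s5.png')
im=cv2.imread('pics/w5.png');cv2.imwrite('pics/z_w5.png',cv2.resize(im[100:330,100:460],None,fx=2.2,fy=2.2,interpolation=cv2.INTER_CUBIC))
im=cv2.imread('pics/s5.png');cv2.imwrite('pics/z_s5.png',cv2.resize(im[150:260,220:370],None,fx=5,fy=5,interpolation=cv2.INTER_CUBIC))
E
```

```text
t 6.55 tray mm [-39.12  43.35] z 46.03 F tray [-4.5 -0.8] 20.7 yaw -12.69 tiltfix dr 0.21 0.14 w 0.0163
```

View pics/z_w5.png

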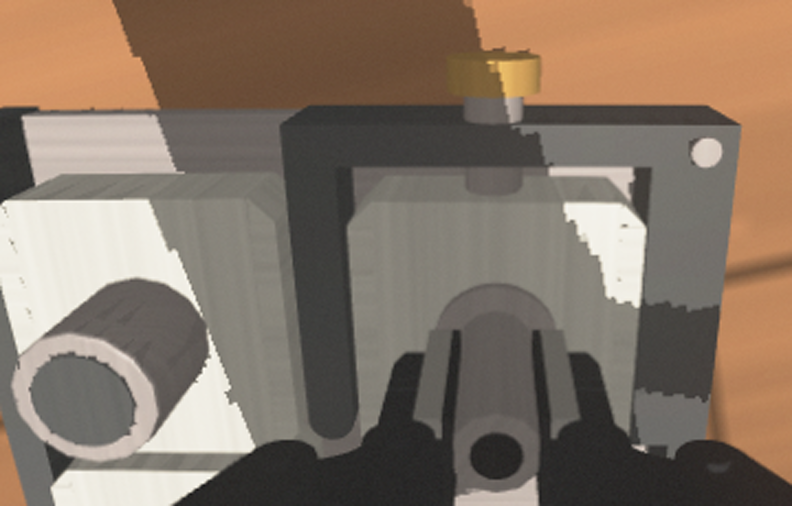

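View pics/z_s5.png

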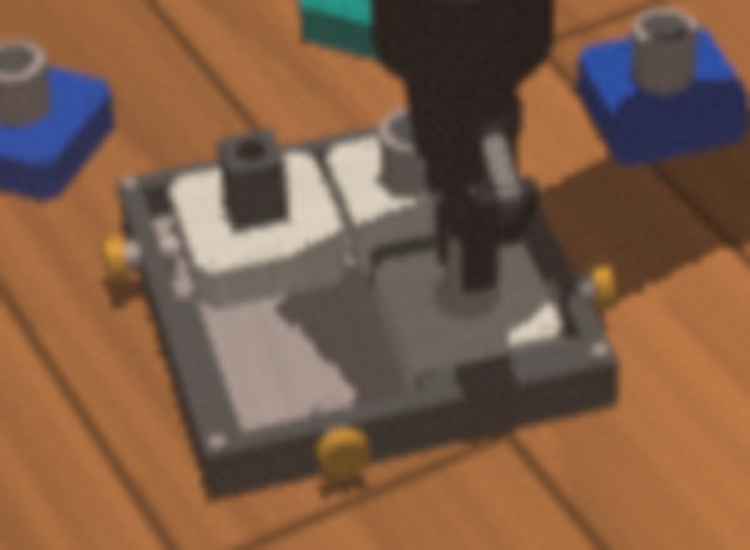

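Emit:
drive_tool([
  {"linear": [0.003,0,0.001],"dr": [0,0.1,0],"jaw": 1},
])

```text
clock: 6.78
tcp_pos: [0.5602, 0.0573, 0.0464]
orientation: [0.348, 3.116, 0.006]
contact_force: [7.1, -3.6, 0.2]
grip_width: 0.0159
```

```bash
python3 - <<'E'
from h import *
tr()
E
```

```text
t 6.78 tray mm [-39.49  43.29] z 46.35 F tray [ 7.8 -2. ] 0.2 yaw -12.73 tiltfix dr 0.27 0.32 w 0.0159
```

Emit:
drive_tool([
  {"linear": [0.003,0,0.002],"dr": [0.1,0.3,-0.1],"jaw": 1},
  {"linear": [0.0035,0,0.0018],"dr": [0.1,0.2,0],"jaw": 1},
])

```text
clock: 7.02
tcp_pos: [0.5605, 0.0573, 0.0461]
orientation: [0.347, 3.113, 0.004]
contact_force: [6.0, -3.2, 7.8]
grip_width: 0.0162
```

```bash
python3 - <<'E'
from h import *
tr()
E
```

```text
t 7.03 tray mm [-39.23  43.4 ] z 46.13 F tray [ 6.5 -1.8] 7.8 yaw -12.71 tiltfix dr 0.22 0.53 w 0.0162
```

Emit:
drive_tool([
  {"linear": [0.005,-0.0002,0.002],"dr": [0.2,0.4,0],"jaw": 1},
])

```text
clock: 7.15
tcp_pos: [0.5602, 0.0573, 0.0464]
orientation: [0.348, 3.111, 0.002]
contact_force: [9.9, -3.8, 6.4]
grip_width: 0.0158
```

```bash
python3 - <<'E'
from h import *
tr()
E
```

```text
t 7.15 tray mm [-39.48  43.37] z 46.37 F tray [10.5 -1.5] 6.4 yaw -12.78 tiltfix dr 0.14 0.64 w 0.0158
```

Emit:
drive_tool([
  {"linear": [0.005,-0.0002,0.0025],"dr": [0,0.4,0],"jaw": 1},
  {"linear": [0.0048,-0.0002,0.0028],"dr": [0,0.4,0],"jaw": 1},
])

```text
clock: 7.4
tcp_pos: [0.5605, 0.0573, 0.0462]
orientation: [0.351, 3.105, 0.007]
contact_force: [6.6, -3.8, 14.1]
grip_width: 0.0161
```

```bash
python3 - <<'E'
from h import *
tr()
E
```

```text
t 7.4 tray mm [-39.22  43.4 ] z 46.19 F tray [ 7.2 -2.3] 14.1 yaw -12.9 tiltfix dr 0.38 0.9 w 0.0161
```

Emit:
drive_tool([
  {"linear": [0.003,0,0.0015],"dr": [0,0.2,0],"jaw": 1},
])

```text
clock: 7.52
tcp_pos: [0.5603, 0.0572, 0.0464]
orientation: [0.352, 3.104, 0.009]
contact_force: [4.0, -2.7, 4.1]
grip_width: 0.0158
```

```bash
python3 - <<'E'
from h import *
tr()
E
```

```text
t 7.53 tray mm [-39.38  43.29] z 46.4 F tray [ 4.5 -1.8] 4.1 yaw -12.95 tiltfix dr 0.44 0.99 w 0.0158
```

Emit:
drive_tool([
  {"linear": [0.001,0,0],"dr": [0,0,0],"jaw": 0.7},
  {"linear": [0,0,0],"dr": [0,0,0],"jaw": 0.4},
  {"linear": [0,0,0],"dr": [0,0,0],"jaw": 0.4},
])

```text
clock: 7.9
tcp_pos: [0.5568, 0.0581, 0.0457]
orientation: [0.352, 3.109, 0.009]
contact_force: [0.2, 1.0, -0.4]
grip_width: 0.0514
```

```bash
python3 - <<'E'
from h import *
tr();snap('wrist','w6.png')
im=cv2.imread('pics/w6.png');cv2.imwrite('pics/z_w6.png',cv2.resize(im[100:330,100:460],None,fx=2.2,fy=2.2,interpolation=cv2.INTER_CUBIC))
E
```

```text
t 7.9 tray mm [-43.04  43.38] z 45.75 F tray [-0.  1.] -0.4 yaw -12.93 tiltfix dr 0.41 0.7 w 0.0514
```

View pics/z_w6.png

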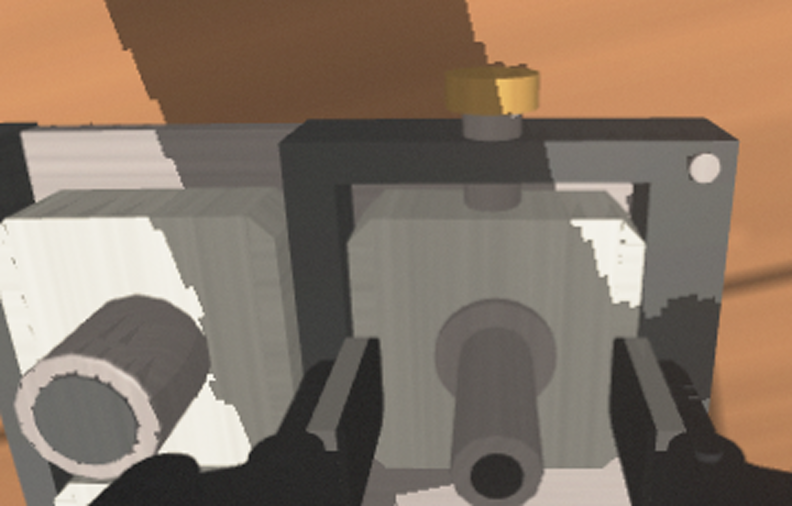

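Emit:
drive_tool([
  {"linear": [-0.003,0,-0.03],"dr": [0.3,0.6,-0.3],"jaw": 0.4},
  {"linear": [0,0,-0.045],"dr": [0,0,0],"jaw": 0.4},
  {"linear": [0,0,0],"dr": [0,0,0],"jaw": 0.4},
])

```text
clock: 8.32
tcp_pos: [0.5575, 0.0576, 0.1212]
orientation: [-0.344, -3.12, -0.001]
contact_force: [0.2, -0.8, -0.5]
grip_width: 0.0513
```

```bash
python3 - <<'E'
from h import *
tr();print(monitor.get_obs()['joints'].round(2));rel([.6138,-.0435,.125])
E
```

```text
t 8.32 tray mm [-42.21  43.04] z 121.21 F tray [ 0.3 -0.7] -0.5 yaw -12.57 tiltfix dr 0.01 -0.18 w 0.0513
[-0.41  0.43  0.25  1.94 -0.15  0.79  1.28]
t 8.32 p [0.5575 0.0576 0.1212] F [ 0.2 -0.8 -0.5] w 0.0513
R [[-0.976, 0.2176, -0.003], [0.2176, 0.976, 0.0008], [0.0031, 0.0001, -1.0]]
rel [-0.0769 -0.0864 -0.004 ] yaw -12.57
F tray [ 0.3 -0.7]
```

Emit:
drive_tool([
  {"linear": [-0.038,-0.043,0],"dr": [0,0,0],"jaw": 0.4},
  {"linear": [-0.036,-0.04,0],"dr": [0,0,0],"jaw": 0.4},
  {"linear": [0,0,0],"dr": [0,0,10],"jaw": 0.4},
  {"linear": [0,0,0],"dr": [0,0,10],"jaw": 0.35},
  {"linear": [0,0,0],"dr": [0,0,10],"jaw": 0.35},
  {"linear": [0,0,0],"dr": [0,0,10],"jaw": 0.35},
  {"linear": [0,0,0],"dr": [0,0,10],"jaw": 0.35},
  {"linear": [0,0,0],"dr": [0,0,10],"jaw": 0.35},
])

```text
clock: 9.32
tcp_pos: [0.6069, -0.0407, 0.1117]
orientation: [-1.889, -2.492, 0.015]
contact_force: [-0.1, -0.0, -0.6]
grip_width: 0.0557
```

Emit:
drive_tool([
  {"linear": [0,0,0],"dr": [0,0,10],"jaw": 0.35},
  {"linear": [0,0,0],"dr": [0,0,10],"jaw": 0.35},
  {"linear": [0,0,0],"dr": [0,0,5],"jaw": 0.35},
  {"linear": [0,0,0],"dr": [0,0,0],"jaw": 0.35},
])

```text
clock: 9.82
tcp_pos: [0.603, -0.0396, 0.1065]
orientation: [-2.396, -2.005, 0.032]
contact_force: [-0.3, 0.5, -0.2]
grip_width: 0.0553
```

```bash
python3 - <<'E'
from h import *
tr();print(monitor.get_obs()['joints'].round(2));rel([.6138,-.0435,.125]);snap('wrist','w7.png')
E
```

```text
t 9.82 tray mm [ 23.39 -41.92] z 106.46 F tray [-0.4  0.4] -0.2 yaw -100.14 tiltfix dr -1.51 0.25 w 0.0553
[-0.51  0.6   0.65  1.85 -0.46  0.88  0.19]
t 9.82 p [ 0.603  -0.0396  0.1065] F [-0.3  0.5 -0.2] w 0.0553
R [[0.1761, 0.984, -0.0266], [0.9844, -0.1761, 0.0004], [-0.0043, -0.0263, -0.9996]]
rel [-0.002   0.0108 -0.0188] yaw -100.14
F tray [-0.4  0.4]
```

View pics/w7.png

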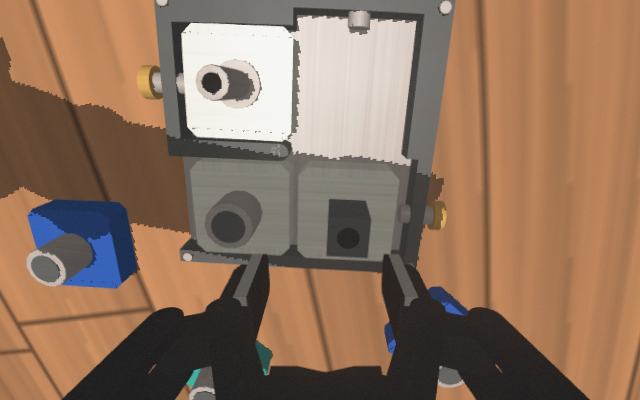

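```bash
python3 - <<'E'
from h import *
c=load('w7.png');o,R=state()
for n,(u,v,z) in dict(ped=(347.5,238,.068),tap=(229,227,.062),guide=(211.5,82,.078),s2=(359,26,.0205)).items():
  p=onz(c,u,v,z);print(n,p.round(4),(RT@(p[:2]-[.5893,.0064])*1000).round(1))
E
```

```text
t 9.88 p [ 0.6029 -0.0396  0.1065] F [-0.1 -0.  -1.2] w 0.056
R [[0.1753, 0.9842, -0.0266], [0.9845, -0.1753, 0.0005], [-0.0041, -0.0263, -0.9996]]
ped [ 0.6145 -0.044   0.068 ] [ 35.6 -43.7]
tap [ 0.5413 -0.027   0.062 ] [-39.6 -43.1]
guide [0.5606 0.0574 0.078 ] [-39.1  43.5]
s2 [0.643  0.0782 0.0205] [36.8 81.8]
```

Emit:
drive_tool([
  {"linear": [-0.002,0.012,0],"dr": [-1.5,0.2,2.4],"jaw": 0.35},
  {"linear": [0,0,0],"dr": [0,0,0],"jaw": 0.35},
])

```text
clock: 10.12
tcp_pos: [0.615, -0.044, 0.1056]
orientation: [2.449, 1.965, -0.0]
contact_force: [-0.5, -0.5, -0.4]
grip_width: 0.0554
```

```bash
python3 - <<'E'
from h import *
tr();rel([.6145,-.044,.038])
E
```

```text
t 10.12 tray mm [ 36.04 -43.61] z 105.64 F tray [-0.4 -0.6] -0.4 yaw -102.54 tiltfix dr 0.07 0.06 w 0.0554
t 10.12 p [ 0.615  -0.044   0.1056] F [-0.5 -0.5 -0.4] w 0.0554
R [[0.2171, 0.9762, 0.001], [0.9762, -0.2171, -0.0012], [-0.001, 0.0012, -1.0]]
rel [-0.     -0.0005  0.0676] yaw -102.54
F tray [-0.4 -0.6]
```

Emit:
drive_tool([
  {"linear": [0,0,0.02],"dr": [0,0,0],"jaw": 0.35},
  {"linear": [0,0,0.02],"dr": [0,0,0],"jaw": 0.35},
  {"linear": [0,0,0.015],"dr": [0,0,0],"jaw": 0.35},
  {"linear": [0,0,0.003],"dr": [0,0,0],"jaw": 0.35},
  {"linear": [0,0,0],"dr": [0,0,0],"jaw": 0.35},
])

```text
clock: 10.75
tcp_pos: [0.6138, -0.0441, 0.042]
orientation: [-2.45, -1.966, 0.003]
contact_force: [-0.4, 0.1, -0.7]
grip_width: 0.0553
```

```bash
python3 - <<'E'
from h import *
tr();rel([.6145,-.044,.036])
E
```

```text
t 10.75 tray mm [ 34.95 -43.97] z 41.99 F tray [-0.4  0. ] -0.7 yaw -102.5 tiltfix dr -0.09 0.08 w 0.0553
t 10.75 p [ 0.6138 -0.0441  0.042 ] F [-0.4  0.1 -0.7] w 0.0553
R [[0.2165, 0.9763, -0.0018], [0.9763, -0.2165, -0.001], [-0.0013, -0.0016, -1.0]]
rel [0.0003 0.0006 0.006 ] yaw -102.5
F tray [-0.4  0. ]
```

Emit:
drive_tool([
  {"linear": [0,0.0006,0.005],"dr": [-0.1,0.1,0],"jaw": 0.5},
  {"linear": [0,0,0],"dr": [0,0,0],"jaw": 0.7},
  {"linear": [0,0,0],"dr": [0,0,0],"jaw": 1},
  {"linear": [0,0,0],"dr": [0,0,0],"jaw": 1},
], force=80)

```text
clock: 11.25
tcp_pos: [0.6152, -0.0444, 0.0377]
orientation: [2.449, 1.966, 0.003]
contact_force: [-0.8, -0.2, -3.5]
grip_width: 0.0246
```

```bash
python3 - <<'E'
from h import *
tr();snap('wrist','w8.png')
im=cv2.imread('pics/w8.png');cv2.imwrite('pics/z_w8.png',cv2.resize(im[0:330,100:500],None,fx=1.8,fy=1.8,interpolation=cv2.INTER_CUBIC))
E
```

```text
t 11.25 tray mm [ 36.35 -43.88] z 37.72 F tray [-0.7 -0.4] -3.5 yaw -102.49 tiltfix dr 0.13 -0.05 w 0.0246
```

View pics/z_w8.png

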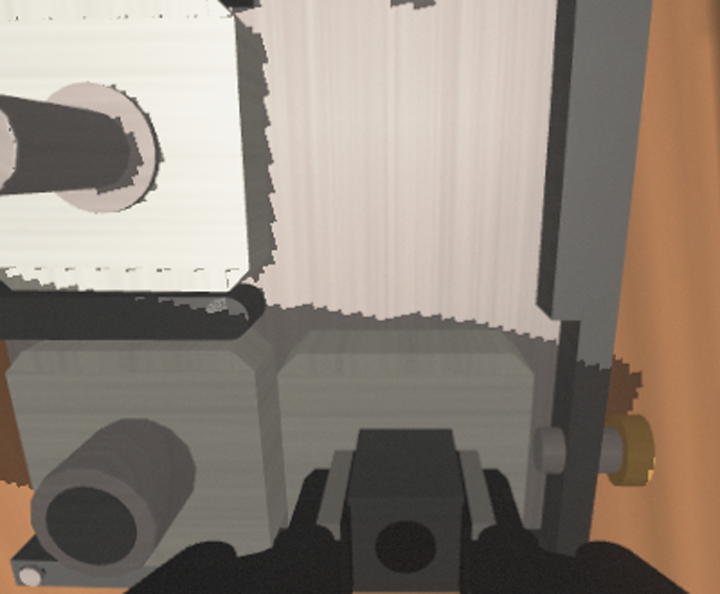

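Emit:
drive_tool([
  {"linear": [0.004,0.0006,0.0004],"dr": [0.1,0,0],"jaw": 1},
  {"linear": [0.006,0,0],"dr": [0,0,0],"jaw": 1},
])

```text
clock: 11.55
tcp_pos: [0.6181, -0.0352, 0.0377]
orientation: [2.451, 1.965, 0.001]
contact_force: [-0.5, -0.0, -2.7]
grip_width: 0.0247
```

```bash
python3 - <<'E'
from h import *
tr()
E
```

```text
t 11.55 tray mm [ 37.19 -34.32] z 37.66 F tray [-0.4 -0.1] -2.7 yaw -102.57 tiltfix dr 0.05 -0.03 w 0.0247
```

Emit:
drive_tool([
  {"linear": [0.008,0,0.0004],"dr": [0,0,0],"jaw": 1},
  {"linear": [0.009,0,0],"dr": [0,0,0],"jaw": 1},
  {"linear": [0.009,0,0],"dr": [0,0,0],"jaw": 1},
  {"linear": [0.009,0,0],"dr": [0,0,0],"jaw": 1},
])

```text
clock: 12.05
tcp_pos: [0.6268, 0.0018, 0.0377]
orientation: [2.45, 1.965, 0.003]
contact_force: [0.7, -1.4, 1.3]
grip_width: 0.0251
```

```bash
python3 - <<'E'
from h import *
tr()
E
```

```text
t 12.05 tray mm [37.56  3.66] z 37.7 F tray [ 0.9 -1.2] 1.3 yaw -102.52 tiltfix dr 0.09 -0.04 w 0.0251
```

Lateral drift of 0.5 mm; correct a little and go on.

Emit:
drive_tool([
  {"linear": [0.008,-0.0004,0],"dr": [0,0,0],"jaw": 1},
  {"linear": [0.008,0,0],"dr": [0,0,0],"jaw": 1},
  {"linear": [0.008,0,0],"dr": [0,0,0],"jaw": 1},
  {"linear": [0.006,0,0],"dr": [0,0,0],"jaw": 1},
  {"linear": [0.004,0,0],"dr": [0,0,0],"jaw": 1},
])

```text
clock: 12.68
tcp_pos: [0.6343, 0.0382, 0.0377]
orientation: [2.449, 1.967, 0.003]
contact_force: [0.4, -1.4, 1.7]
grip_width: 0.0253
```

```bash
python3 - <<'E'
from h import *
tr();snap('wrist','w9.png');c=load('w9.png')
im=cv2.imread('pics/w9.png');cv2.imwrite('pics/z_w9.png',cv2.resize(im[50:330,140:500],None,fx=2,fy=2,interpolation=cv2.INTER_CUBIC))
E
```

```text
t 12.68 tray mm [36.95 40.84] z 37.67 F tray [ 0.7 -1.3] 1.7 yaw -102.46 tiltfix dr 0.09 -0.05 w 0.0253
```

View pics/z_w9.png

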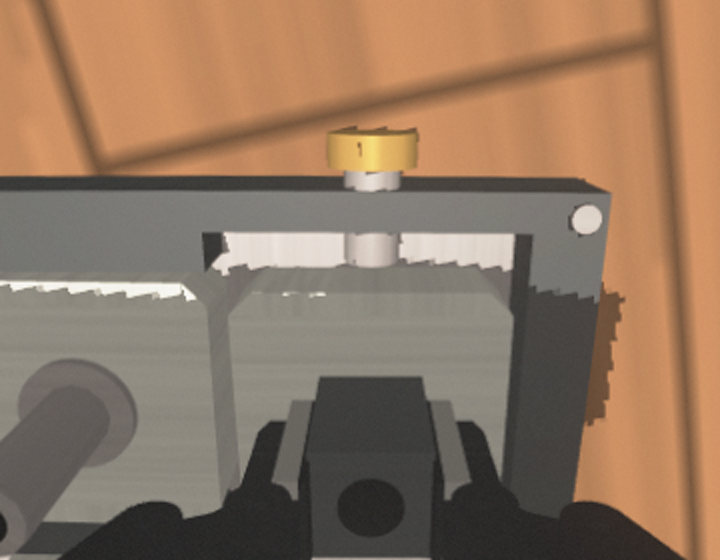

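```bash
python3 - <<'E'
from h import *
c=load('w9.png')
for v,z in((258,.0275),(266,.0205),(293,.032),(265,.008)):
  p=onz(c,140+372/2,50+v/2,z);print(v,(RT@(p[:2]-[.5893,.0064])*1000).round(1))
E
```

```text
258 [36.6 83.4]
266 [36.7 79.5]
293 [36.6 75.9]
265 [36.7 76.3]
```

Emit:
drive_tool([
  {"linear": [0.002,0,0],"dr": [0,0,0],"jaw": 1},
  {"linear": [0.001,0,0],"dr": [0,0,0],"jaw": 1},
  {"linear": [0.001,0,0],"dr": [0,0,0],"jaw": 1},
])

```text
clock: 13.1
tcp_pos: [0.6351, 0.0422, 0.0377]
orientation: [2.449, 1.966, 0.002]
contact_force: [-0.0, -1.3, 1.8]
grip_width: 0.0252
```

```bash
python3 - <<'E'
from h import *
tr()
E
```

```text
t 13.1 tray mm [36.93 44.96] z 37.68 F tray [ 0.3 -1.2] 1.8 yaw -102.48 tiltfix dr 0.09 -0.05 w 0.0252
```

Emit:
drive_tool([
  {"linear": [0.001,0,0],"dr": [0,0,0],"jaw": 1},
])

```text
clock: 13.22
tcp_pos: [0.6353, 0.0429, 0.0377]
orientation: [2.449, 1.966, 0.002]
contact_force: [-0.4, -2.1, 1.0]
grip_width: 0.0248
```

Emit:
drive_tool([
  {"linear": [0.001,0,0],"dr": [0,0,0],"jaw": 1},
])

```text
clock: 13.35
tcp_pos: [0.6353, 0.0429, 0.0377]
orientation: [2.45, 1.965, 0.001]
contact_force: [-1.4, -5.0, 1.9]
grip_width: 0.0248
```

```bash
python3 - <<'E'
from h import *
tr()
E
```

```text
t 13.35 tray mm [36.93 45.64] z 37.68 F tray [-0.3 -5.2] 1.9 yaw -102.54 tiltfix dr 0.08 0.03 w 0.0248
```

Emit:
drive_tool([
  {"linear": [0.002,0,0.001],"dr": [0,0.1,0],"jaw": 1},
])

```text
clock: 13.48
tcp_pos: [0.6354, 0.0429, 0.0376]
orientation: [2.451, 1.963, 0.001]
contact_force: [-8.2, -6.6, 17.2]
grip_width: 0.025
```

```bash
python3 - <<'E'
from h import *
tr()
E
```

```text
t 13.47 tray mm [37.   45.68] z 37.64 F tray [-6.5 -8.2] 17.2 yaw -102.62 tiltfix dr 0.06 0.02 w 0.025
```

Emit:
drive_tool([
  {"linear": [0.003,-0.0006,0.0003],"dr": [0,0.1,0],"jaw": 1},
])

```text
clock: 13.6
tcp_pos: [0.6352, 0.0431, 0.0378]
orientation: [2.452, 1.96, 0.0]
contact_force: [-0.3, -7.9, 0.8]
grip_width: 0.025
```

```bash
python3 - <<'E'
from h import *
tr()
E
```

```text
t 13.6 tray mm [36.85 45.8 ] z 37.82 F tray [ 1.4 -7.7] 0.8 yaw -102.74 tiltfix dr 0.1 0.07 w 0.025
```

Emit:
drive_tool([
  {"linear": [0.0035,-0.0003,0.0012],"dr": [0,0.1,-0.1],"jaw": 1},
  {"linear": [0.0042,-0.0003,0.0008],"dr": [0,0.2,-0.1],"jaw": 1},
])

```text
clock: 13.85
tcp_pos: [0.6353, 0.043, 0.0377]
orientation: [2.453, 1.957, -0.002]
contact_force: [-4.7, -9.0, 8.6]
grip_width: 0.0251
```

```bash
python3 - <<'E'
from h import *
tr()
E
```

```text
t 13.85 tray mm [36.9  45.76] z 37.75 F tray [-2.7 -9.8] 8.6 yaw -102.84 tiltfix dr 0.12 0.17 w 0.0251
```

Emit:
drive_tool([
  {"linear": [0.0043,-0.0004,0.0009],"dr": [0,0.2,-0.1],"jaw": 1},
  {"linear": [0.0043,-0.0003,0.0009],"dr": [0,0.2,-0.1],"jaw": 1},
])

```text
clock: 14.1
tcp_pos: [0.6352, 0.043, 0.0377]
orientation: [2.455, 1.954, -0.002]
contact_force: [-4.4, -8.2, 9.9]
grip_width: 0.0252
```

```bash
python3 - <<'E'
from h import *
tr()
E
```

```text
t 14.1 tray mm [36.84 45.78] z 37.75 F tray [-2.5 -9. ] 9.9 yaw -102.98 tiltfix dr 0.13 0.21 w 0.0252
```

Emit:
drive_tool([
  {"linear": [0.0018,-0.0001,0.0003],"dr": [0,0.1,-0.1],"jaw": 1},
])

```text
clock: 14.22
tcp_pos: [0.6352, 0.0429, 0.0378]
orientation: [2.456, 1.953, -0.002]
contact_force: [-0.7, -2.8, 1.1]
grip_width: 0.0248
```

```bash
python3 - <<'E'
from h import *
tr()
E
```

```text
t 14.22 tray mm [36.8  45.67] z 37.78 F tray [-0.1 -2.9] 1.1 yaw -102.99 tiltfix dr 0.13 0.18 w 0.0248
```

Emit:
drive_tool([
  {"linear": [0.0012,0,0],"dr": [0,0,0],"jaw": 0.7},
  {"linear": [0,0,0],"dr": [0,0,0],"jaw": 0.4},
  {"linear": [0,0,0],"dr": [0,0,0],"jaw": 0.4},
])

```text
clock: 14.6
tcp_pos: [0.6356, 0.0456, 0.0373]
orientation: [2.456, 1.955, -0.0]
contact_force: [-0.2, 0.0, -0.8]
grip_width: 0.0515
```

```bash
python3 - <<'E'
from h import *
tr();snap('wrist','w10.png')
im=cv2.imread('pics/w10.png');cv2.imwrite('pics/z_w10.png',cv2.resize(im[50:330,140:500],None,fx=2,fy=2,interpolation=cv2.INTER_CUBIC))
E
```

```text
t 14.6 tray mm [36.64 48.38] z 37.32 F tray [-0.2 -0. ] -0.8 yaw -102.95 tiltfix dr 0.12 0.11 w 0.0515
```

View pics/z_w10.png

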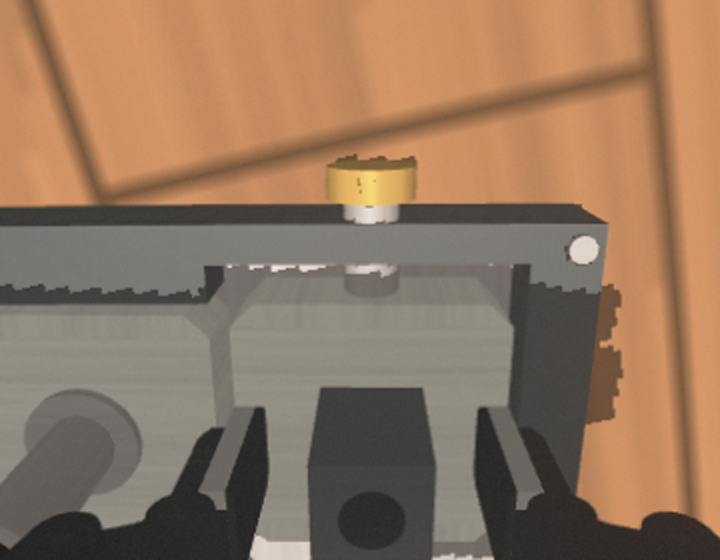

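Emit:
drive_tool([
  {"linear": [-0.002,0,-0.03],"dr": [0,0,0],"jaw": 0.4},
  {"linear": [0,0,-0.04],"dr": [0,0,0],"jaw": 0.3},
  {"linear": [-0.03,-0.026,0],"dr": [0,0,-5],"jaw": 0.3},
  {"linear": [-0.03,-0.026,0],"dr": [0,0,-5],"jaw": 0.3},
  {"linear": [-0.022,-0.018,0],"dr": [0,0,-5],"jaw": 0.3},
  {"linear": [0,0,0],"dr": [0,0,-10],"jaw": 0.3},
  {"linear": [0,0,0],"dr": [0,0,-10],"jaw": 0.3},
  {"linear": [0,0,0],"dr": [0,0,-10],"jaw": 0.3},
])

```text
clock: 15.65
tcp_pos: [0.5539, -0.0226, 0.1097]
orientation: [1.475, 2.77, 0.006]
contact_force: [0.6, -0.1, 0.2]
grip_width: 0.0598
```

Emit:
drive_tool([
  {"linear": [0,0,0],"dr": [0,0,-10],"jaw": 0.3},
  {"linear": [0,0,0],"dr": [0,0,-10],"jaw": 0.3},
  {"linear": [0,0,0],"dr": [0,0,-10],"jaw": 0.3},
  {"linear": [0,0,0],"dr": [0,0,-8],"jaw": 0.3},
  {"linear": [0,0,0],"dr": [0,0,0],"jaw": 0.3},
])

```text
clock: 16.27
tcp_pos: [0.5552, -0.0194, 0.1104]
orientation: [0.454, 3.102, 0.01]
contact_force: [0.8, 0.0, -0.5]
grip_width: 0.0597
```

```bash
python3 - <<'E'
from h import *
tr();rel([.5405,-.0265,.036]);print(monitor.get_obs()['joints'].round(2));snap('wrist','w11.png')
E
```

```text
t 16.27 tray mm [-27.66 -32.65] z 110.44 F tray [0.8 0.2] -0.5 yaw -16.66 tiltfix dr 0.41 0.32 w 0.0597
t 16.27 p [ 0.5552 -0.0194  0.1104] F [ 0.8  0.  -0.5] w 0.0597
R [[-0.958, 0.2867, 0.0074], [0.2868, 0.958, 0.0053], [-0.0056, 0.0072, -1.0]]
rel [ 0.0125 -0.0115  0.0743] yaw -16.66
F tray [0.8 0.2]
[-0.31  0.44  0.29  1.97 -0.19  0.75  1.38]
```

View pics/w11.png

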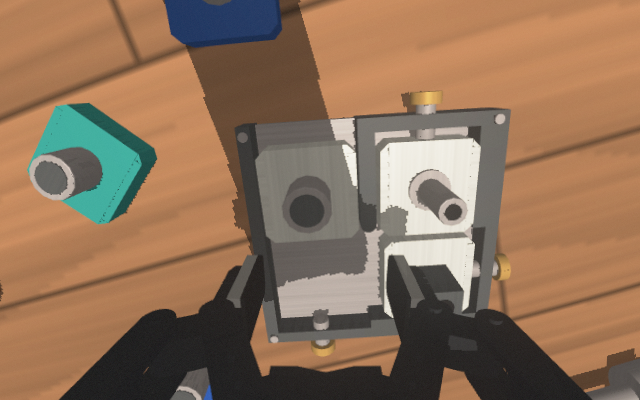

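```bash
python3 - <<'E'
from h import *
c=load('w11.png')
o,R=state()
for n,(u,v,z) in dict(tap=(307,209,.062),guide=(453.5,211.5,.078),s3=(320,316,.0205)).items():
  p=onz(c,u,v,z);print(n,p.round(4),(RT@(p[:2]-[.5893,.0064])*1000).round(1),'tool',(R.T@(p-o['tcp_pos'])).round(4))
E
```

```text
t 16.32 p [ 0.5552 -0.0194  0.1105] F [-1.1 -0.3 -0.3] w 0.0593
R [[-0.9576, 0.2881, 0.0074], [0.2881, 0.9576, 0.0052], [-0.0056, 0.0071, -1.0]]
tap [ 0.5393 -0.0261  0.062 ] [-41.7 -42.6] tool [ 0.0136 -0.0113  0.0483]
guide [0.5601 0.0576 0.078 ] [-39.7  43.6] tool [0.0177 0.0749 0.0329]
s3 [ 0.6513 -0.0522  0.0205] [ 73.3 -43.6] tool [-0.1009 -0.0043  0.0905]
```

Emit:
drive_tool([
  {"linear": [0.0125,-0.0115,0],"dr": [0.4,0.3,-4],"jaw": 0.3},
  {"linear": [0,0,0],"dr": [0,0,0],"jaw": 0.3},
])

```text
clock: 16.58
tcp_pos: [0.54, -0.0264, 0.1103]
orientation: [0.355, 3.121, 0.0]
contact_force: [0.3, 0.5, 0.6]
grip_width: 0.0595
```

```bash
python3 - <<'E'
from h import *
tr()
E
```

```text
t 16.57 tray mm [-40.96 -42.76] z 110.28 F tray [0.1 0.6] 0.6 yaw -12.96 tiltfix dr 0.01 0.05 w 0.0595
```

Emit:
drive_tool([
  {"linear": [0,0,0.025],"dr": [0,0,-0.3],"jaw": 0.3},
  {"linear": [0,0,0.02],"dr": [0,0,0],"jaw": 0.3},
  {"linear": [0,0,0.015],"dr": [0,0,0],"jaw": 0.3},
  {"linear": [0,0,0.005],"dr": [0,0,0],"jaw": 0.3},
  {"linear": [0,0,0],"dr": [0,0,0],"jaw": 0.3},
])

```text
clock: 17.2
tcp_pos: [0.5441, -0.0242, 0.0444]
orientation: [0.36, 3.115, 0.003]
contact_force: [0.4, 0.8, -0.5]
grip_width: 0.0596
```

```bash
python3 - <<'E'
from h import *
tr()
E
```

```text
t 17.2 tray mm [-37.41 -39.75] z 44.39 F tray [0.3 0.8] -0.5 yaw -13.2 tiltfix dr 0.14 0.33 w 0.0596
```

Emit:
drive_tool([
  {"linear": [0.0035,-0.003,0.004],"dr": [0.1,0.3,-0.6],"jaw": 0.3},
  {"linear": [0,0,0.005],"dr": [0,0,0],"jaw": 0.3},
  {"linear": [0,0,0],"dr": [0,0,0],"jaw": 0.3},
])

```text
clock: 17.58
tcp_pos: [0.5407, -0.0265, 0.036]
orientation: [0.345, 3.12, 0.002]
contact_force: [-0.1, 0.2, 0.0]
grip_width: 0.0598
```

```bash
python3 - <<'E'
from h import *
tr()
E
```

```text
t 17.57 tray mm [-40.27 -42.75] z 35.96 F tray [-0.2  0.1] 0.0 yaw -12.6 tiltfix dr 0.07 0.12 w 0.0598
```

Emit:
drive_tool([
  {"linear": [0,0,0.0015],"dr": [0,0,0],"jaw": 0.5},
  {"linear": [0,0,0],"dr": [0,0,0],"jaw": 0.7},
  {"linear": [0,0,0],"dr": [0,0,0],"jaw": 1},
  {"linear": [0,0,0],"dr": [0,0,0],"jaw": 1},
], force=80)

```text
clock: 18.08
tcp_pos: [0.5411, -0.0266, 0.0349]
orientation: [0.345, 3.119, 0.002]
contact_force: [0.1, -0.3, -0.7]
grip_width: 0.0299
```

```bash
python3 - <<'E'
from h import *
tr();snap('wrist','w12.png')
im=cv2.imread('pics/w12.png');cv2.imwrite('pics/z_w12.png',cv2.resize(im[50:330,140:500],None,fx=2,fy=2,interpolation=cv2.INTER_CUBIC))
E
```

```text
t 18.07 tray mm [-39.87 -42.7 ] z 34.92 F tray [ 0.2 -0.2] -0.7 yaw -12.61 tiltfix dr 0.09 0.17 w 0.0299
```

View pics/z_w12.png

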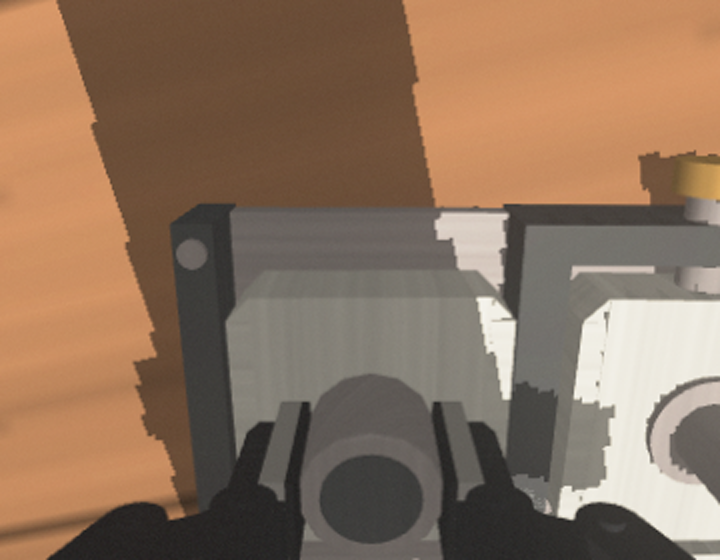

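Emit:
drive_tool([
  {"linear": [-0.005,-0.0002,0],"dr": [0,0,0],"jaw": 1},
  {"linear": [-0.008,0,0],"dr": [0,0,0],"jaw": 1},
  {"linear": [-0.008,0,0],"dr": [0,0,0],"jaw": 1},
])

```text
clock: 18.5
tcp_pos: [0.5621, -0.0314, 0.0349]
orientation: [0.344, 3.121, 0.002]
contact_force: [-1.6, 0.6, 1.0]
grip_width: 0.03
```

```bash
python3 - <<'E'
from h import *
tr()
E
```

```text
t 18.5 tray mm [-18.33 -42.88] z 34.92 F tray [-1.7  0.2] 1.0 yaw -12.6 tiltfix dr 0.09 0.11 w 0.03
```

Emit:
drive_tool([
  {"linear": [-0.008,0,0],"dr": [0,0,0],"jaw": 1},
  {"linear": [-0.008,0,0],"dr": [0,0,0],"jaw": 1},
  {"linear": [-0.008,0,0],"dr": [0,0,0],"jaw": 1},
  {"linear": [-0.008,0,0],"dr": [0,0,0],"jaw": 1},
])

```text
clock: 19.0
tcp_pos: [0.596, -0.0391, 0.0349]
orientation: [0.345, 3.12, 0.002]
contact_force: [-1.6, 0.2, 1.5]
grip_width: 0.0299
```

```bash
python3 - <<'E'
from h import *
tr()
E
```

```text
t 19.0 tray mm [ 16.47 -42.94] z 34.92 F tray [-1.6 -0.1] 1.5 yaw -12.61 tiltfix dr 0.08 0.12 w 0.0299
```

Emit:
drive_tool([
  {"linear": [-0.008,0,0],"dr": [0,0,0],"jaw": 1},
  {"linear": [-0.006,0,0],"dr": [0,0,0],"jaw": 1},
  {"linear": [-0.003,0,0],"dr": [0,0,0],"jaw": 1},
  {"linear": [-0.001,0,0],"dr": [0,0,0],"jaw": 1},
])

```text
clock: 19.5
tcp_pos: [0.6152, -0.0434, 0.0349]
orientation: [0.345, 3.12, 0.002]
contact_force: [-1.1, 0.8, 1.8]
grip_width: 0.03
```

```bash
python3 - <<'E'
from h import *
tr()
E
```

```text
t 19.5 tray mm [ 36.15 -42.98] z 34.93 F tray [-1.2  0.6] 1.8 yaw -12.61 tiltfix dr 0.08 0.12 w 0.03
```

Emit:
drive_tool([
  {"linear": [-0.001,0,0],"dr": [0,0,0],"jaw": 1},
  {"linear": [-0.001,0,0],"dr": [0,0,0],"jaw": 1},
  {"linear": [-0.001,0,0],"dr": [0,0,0],"jaw": 1},
])

```text
clock: 19.88
tcp_pos: [0.6178, -0.044, 0.0349]
orientation: [0.345, 3.121, 0.002]
contact_force: [-1.1, 0.3, 0.8]
grip_width: 0.0296
```

Emit:
drive_tool([
  {"linear": [-0.001,0,0],"dr": [0,0,0],"jaw": 1},
])

```text
clock: 20.0
tcp_pos: [0.6187, -0.0442, 0.0349]
orientation: [0.345, 3.121, 0.002]
contact_force: [-0.7, 0.1, 1.1]
grip_width: 0.0298
```

```bash
python3 - <<'E'
from h import *
tr()
E
```

```text
t 20.0 tray mm [ 39.77 -42.97] z 34.93 F tray [-0.7 -0.1] 1.1 yaw -12.61 tiltfix dr 0.08 0.09 w 0.0298
```

Emit:
drive_tool([
  {"linear": [-0.001,0,0],"dr": [0,0,0],"jaw": 1},
])

```text
clock: 20.12
tcp_pos: [0.6198, -0.0444, 0.035]
orientation: [0.345, 3.121, 0.002]
contact_force: [-0.8, -0.7, 1.1]
grip_width: 0.0298
```

Emit:
drive_tool([
  {"linear": [-0.001,0,0],"dr": [0,0,0],"jaw": 1},
])

```text
clock: 20.25
tcp_pos: [0.6202, -0.0445, 0.0349]
orientation: [0.345, 3.122, 0.002]
contact_force: [-5.3, 0.9, 4.9]
grip_width: 0.0299
```

```bash
python3 - <<'E'
from h import *
tr()
E
```

```text
t 20.25 tray mm [ 41.29 -42.94] z 34.93 F tray [-5.4 -0.3] 4.9 yaw -12.61 tiltfix dr 0.08 0.01 w 0.0299
```

Contact. Press now.

Emit:
drive_tool([
  {"linear": [-0.003,0,0.0004],"dr": [0,-0.1,0],"jaw": 1},
])

```text
clock: 20.38
tcp_pos: [0.6203, -0.0445, 0.0349]
orientation: [-0.344, -3.118, -0.003]
contact_force: [-17.4, 3.8, 23.1]
grip_width: 0.0298
```

```bash
python3 - <<'E'
from h import *
tr()
E
```

```text
t 20.38 tray mm [ 41.35 -42.94] z 34.86 F tray [-17.8  -0.1] 23.1 yaw -12.6 tiltfix dr 0.09 -0.27 w 0.0298
```

Emit:
drive_tool([
  {"linear": [-0.002,0,0],"dr": [0,0,0],"jaw": 1},
])

```text
clock: 20.5
tcp_pos: [0.6202, -0.0445, 0.035]
orientation: [-0.344, -3.114, -0.004]
contact_force: [-6.2, 1.4, 6.2]
grip_width: 0.0298
```

```bash
python3 - <<'E'
from h import *
tr()
E
```

```text
t 20.5 tray mm [ 41.26 -42.94] z 35.0 F tray [-6.4  0. ] 6.2 yaw -12.6 tiltfix dr 0.09 -0.51 w 0.0298
```

Emit:
drive_tool([
  {"linear": [-0.0028,0,0.0005],"dr": [0,-0.1,0],"jaw": 1},
  {"linear": [-0.0028,0,0.0004],"dr": [0,-0.1,0],"jaw": 1},
])

```text
clock: 20.75
tcp_pos: [0.6202, -0.0445, 0.0351]
orientation: [-0.343, -3.106, -0.006]
contact_force: [-11.7, 2.4, 15.6]
grip_width: 0.03
```

```bash
python3 - <<'E'
from h import *
tr()
E
```

```text
t 20.75 tray mm [ 41.29 -42.93] z 35.05 F tray [-11.9  -0.2] 15.6 yaw -12.6 tiltfix dr 0.12 -0.99 w 0.03
```

Emit:
drive_tool([
  {"linear": [-0.0024,0,0.0002],"dr": [0,-0.2,0],"jaw": 1},
])

```text
clock: 20.88
tcp_pos: [0.6203, -0.0445, 0.0352]
orientation: [-0.343, -3.104, -0.007]
contact_force: [-8.3, 1.8, 10.2]
grip_width: 0.0297
```

Emit:
drive_tool([
  {"linear": [-0.001,0,0],"dr": [0,0,0],"jaw": 1},
])

```text
clock: 21.0
tcp_pos: [0.6203, -0.0446, 0.0354]
orientation: [-0.342, -3.103, -0.007]
contact_force: [-2.3, -0.5, 3.5]
grip_width: 0.0299
```

```bash
python3 - <<'E'
from h import *
tr()
E
```

```text
t 21.0 tray mm [ 41.38 -42.97] z 35.41 F tray [-2.1 -1. ] 3.5 yaw -12.59 tiltfix dr 0.13 -1.17 w 0.0299
```

Emit:
drive_tool([
  {"linear": [-0.001,0,0],"dr": [0,0,0],"jaw": 0.6},
  {"linear": [0,0,0],"dr": [0,0,0],"jaw": 0.3},
  {"linear": [0,0,0],"dr": [0,0,0],"jaw": 0.3},
])

```text
clock: 21.38
tcp_pos: [0.6227, -0.045, 0.0354]
orientation: [-0.343, -3.105, -0.007]
contact_force: [0.2, 0.1, 0.3]
grip_width: 0.0598
```

```bash
python3 - <<'E'
from h import *
tr();snap('wrist','w13.png')
im=cv2.imread('pics/w13.png');cv2.imwrite('pics/z_w13.png',cv2.resize(im[50:330,140:500],None,fx=2,fy=2,interpolation=cv2.INTER_CUBIC))
E
```

```text
t 21.38 tray mm [ 43.76 -42.86] z 35.41 F tray [0.1 0.1] 0.3 yaw -12.59 tiltfix dr 0.14 -1.02 w 0.0598
```

View pics/z_w13.png

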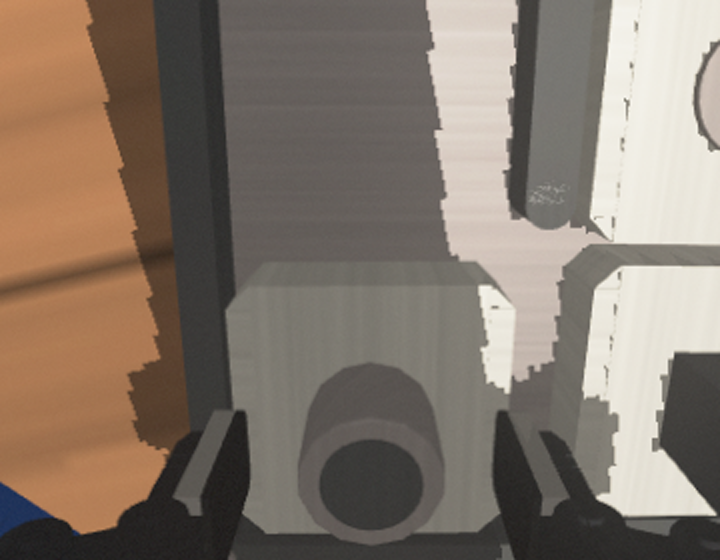

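Emit:
drive_tool([
  {"linear": [0.002,0,-0.03],"dr": [0.1,-0.8,0],"jaw": 0.3},
  {"linear": [0,0,-0.04],"dr": [0,0,0],"jaw": 0.3},
  {"linear": [0,0.02,-0.03],"dr": [0,0,0],"jaw": 0},
  {"linear": [-0.03,0.025,0],"dr": [0,0,0],"jaw": 0},
  {"linear": [-0.03,0,0],"dr": [0,0,0],"jaw": 0},
  {"linear": [0,0,0],"dr": [0,0,0],"jaw": 0},
])

```text
clock: 22.18
tcp_pos: [0.6919, -0.0133, 0.1383]
orientation: [-0.345, -3.12, -0.002]
contact_force: [0.0, 0.4, 0.5]
grip_width: 0.0853
```

```bash
python3 - <<'E'
from h import *
tr();snap('wrist','w14.png');snap('scene','s14.png')
im=cv2.imread('pics/w14.png');cv2.imwrite('pics/z_w14.png',cv2.resize(im[40:330,150:480],None,fx=2,fy=2,interpolation=cv2.INTER_CUBIC))
im=cv2.imread('pics/s14.png');cv2.imwrite('pics/z_s14.png',cv2.resize(im[150:260,220:370],None,fx=5,fy=5,interpolation=cv2.INTER_CUBIC))
E
```

```text
t 22.18 tray mm [104.39   3.14] z 138.31 F tray [-0.1  0.4] 0.5 yaw -12.63 tiltfix dr 0.05 -0.15 w 0.0853
```

View pics/z_w14.png

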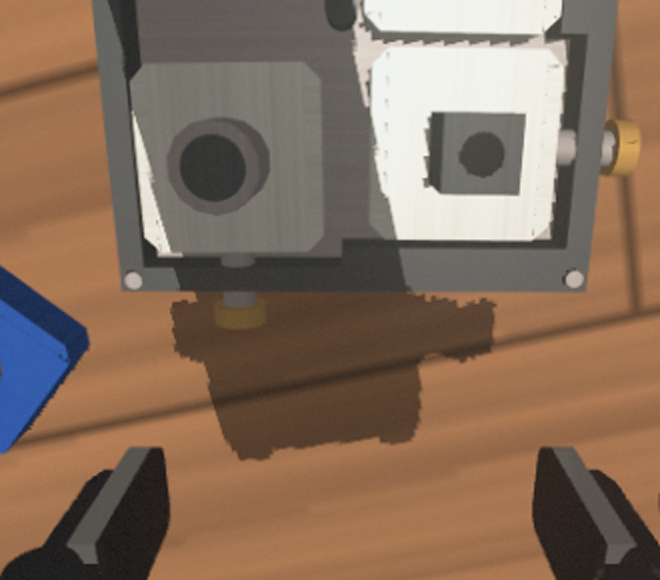

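View pics/z_s14.png

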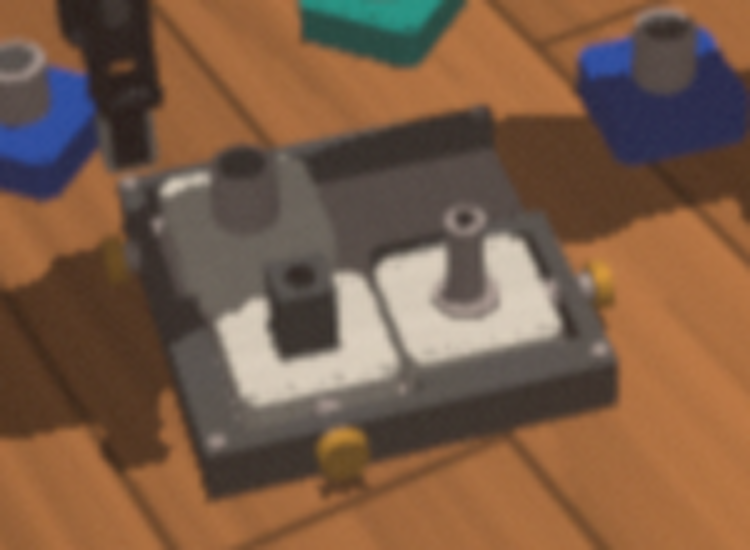

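Emit:
drive_tool([
  {"linear": [-0.04,-0.02,0],"dr": [0,0,0],"jaw": 0},
  {"linear": [-0.04,-0.02,0],"dr": [0,0,0],"jaw": 0},
  {"linear": [-0.015,0,0],"dr": [0,0,0],"jaw": 0},
  {"linear": [0,0,0],"dr": [0,0,0],"jaw": 0},
])

```text
clock: 22.78
tcp_pos: [0.7711, -0.0721, 0.1353]
orientation: [-0.342, -3.111, -0.005]
contact_force: [-0.6, 0.1, -0.6]
grip_width: 0.0851
```

```bash
python3 - <<'E'
from h import *
tr();c=viewer.calibration('wrist');p=-c['R'].T@c['t'];print(RT@(p[:2]-[.5893,.0064])*1000);snap('wrist','w15.png')
im=cv2.imread('pics/w15.png');im=np.clip(im.astype(float)**.7*255**.3,0,255).astype(np.uint8);cv2.imwrite('pics/z_w15.png',cv2.resize(im[0:200,220:480],None,fx=2.9,fy=2.9,interpolation=cv2.INTER_CUBIC))
E
```

```text
t 22.77 tray mm [194.54 -36.91] z 135.3 F tray [-0.6 -0.1] -0.6 yaw -12.54 tiltfix dr 0.11 -0.68 w 0.0851
[113.30240023 -36.93970424]
```

View pics/z_w15.png

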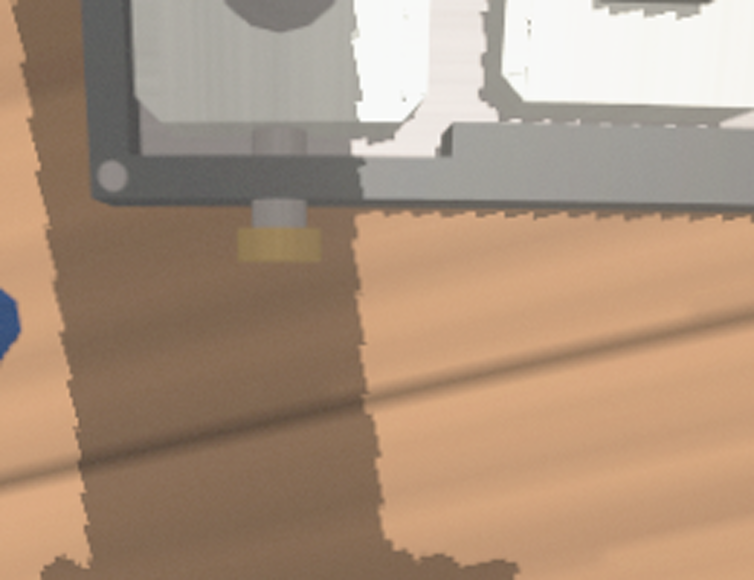

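```bash
python3 - <<'E'
from h import *
print(job.hand_in())
E
```

```text
the job is handed in; nothing more can be done
None
```

I moved all three carriers on by one place in the order asked and handed the job in at about 23 s, with the gripper open and clear of everything.

| Move | Carrier | From → to | Press measured at the wrist |
|---|---|---|---|
| 1 | guide | far corner → closed arm | about 10 N, in two tries |
| 2 | pedestal | near corner → far corner | about 9–10 N |
| 3 | tappet | loading bay → near corner | about 12 N, with one 1/8 s row at 17.8 N |

**Stops:** close-up wrist pictures after each release show each screw tip meeting its carrier, to within about 0.3 mm. The loading bay is empty. All stop readings were under 25 N. The highest downward reading was 23 N and sideways forces were up to about 6.5 N, so none reached 40 N.

**Where it was not clean:**
- On the first try at pressing the guide carrier, the tool rose about 0.6 mm, so the carrier's rear edge had probably tipped up slightly. I pressed it flat and pressed again with some downward force. The tool still rose up to 0.35 mm while pressing.
- During the tappet press the tool tilted by about 1° and rose about 0.5 mm. The vertical force kept pushing down throughout, so I take that carrier to have stayed flat.

**Bystanders:** the arm never went near the valve, the ring or the jar, but I did not take a separate final picture of them.

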